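# Turn the recipe book on to the next page

## Task

The cook wants the next recipe, so turn the ring book on by one leaf using only the fingertips: swing the brass page keeper on the front rail off the open right-hand leaf, turn that stiff leaf by its side tab over the rings until it lies flat on the left-hand pile, then swing the keeper back over the newly opened right-hand page. Push with the closed fingers or the outside of a finger; do not pinch or grip the leaf or the keeper, and leave the ingredients and crockery round the book where they are.

Things in the scene. Friction and masses are not known exactly. Their poses are not given: they have to be found in the camera images.
- recipe_book: Ring book open on a low bamboo rest (160 x 224 mm, top 16 mm high, does not shift). Origin on the worktop, under the middle of the rest and of the rings; x runs along the row of three rings (spine) from the front rail to the far edge, y to the left-hand pages, z up. Front rail: x = -98 to -76 mm, 30 mm high, as wide as the rest. The rings rise to 56 mm.
- right_pile (a point): Centre of the top of the right-hand pile, under the leaf: 39 mm above the worktop; the pile covers x = -71..71, y = -11..-125 mm of the book frame.
- left_pile (a point): Centre of the top of the left-hand pile, where the leaf goes: 37 mm above the worktop, x = -71..71, y = 11..125 mm of the book frame; three coloured tabs of turned leaves stick out of it to y = 152 mm, 22 to 34 mm high.
- leaf_hinge (a point): Point on the axis about which the leaf turns: the middle of the ring axis, 41 mm above the worktop. The axis is the book's x axis.
- leaf (a joint): Angle of the stiff leaf about the ring axis, rad: 0 = flat on the right-hand pile (start), 1.57 = upright, 3.14 = flat on the left-hand pile. Light (about 0.1 kg) with a little friction: released before upright it falls back, past upright it falls gently on to the left pile.
- leaf_edge (a point): Middle of the leaf's outer edge (not the tab), 130 mm from the ring axis; turns with the leaf. The leaf is a rigid teal board 3 mm thick, 140 mm long along the rings (x = -70..70 mm of the book frame), with a cream recipe card 2 mm thick on its face.
- leaf_tab (a point): On the underside of the leaf's thumb tab, mid-width, 150 mm out from the ring axis; turns with the leaf. The tab (yellow label on top) is 52 mm wide along the rings (x = 8..60 mm of the book frame) and ends 160 mm out. With the leaf down its underside is 39.5 mm above bare worktop and it overhangs the pile by 35 mm: fingertips tilted about 45 degrees fit under it.
- keeper_post (a point): Vertical pivot axis of the page keeper, on the front rail at x = -88, y = -55 mm in the book frame; this point is at the underside of its arm, 47 mm above the worktop (post cap 57 mm).
- keeper (a joint): Angle of the page keeper, anticlockwise from above, rad: 0 = arm along the book's +x, over the right-hand page (stop); grows as it swings towards the spine; 1.57 = along the front rail (+y); stop at 1.7. Clear of the leaf above 1.31. Stiff (about 0.5 N at its end), stays where it is left. While it is over the leaf, the leaf cannot rise.
- keeper_end (a point): Centre of the keeper's upturned end, 42 mm from the pivot, 63 mm above the worktop: an upright plate 16 mm long (along the arm), 10 mm thick, from 51 to 75 mm high, black rubber on both sides; push it here. The arm below it is 8 mm wide, 47 to 51 mm high, 2.5 mm above the leaf's card.
- onion: Brown onion, 73 x 75 x 77 mm, loose, behind the book on the right; origin under its centre.
- garlic: Garlic bulb, 60 mm wide, 58 mm high, loose, behind the book; origin under its centre.
- espresso_cup: White espresso cup, 63 x 92 x 51 mm, loose, left of the book; origin on the worktop under its middle.
- teaspoon: Steel teaspoon, 138 x 28 x 12 mm, lying loose in front of the left half of the book; origin under its middle.

How it is judged:
On the way, in this order (a step that is already met when the one before it is completed fails the run):
1. the page keeper is swung clear of the leaf (value of joint keeper above 1.3 rad), for 0.2 s.
2. the leaf is turned over and lies flat on the left-hand pile (value of joint leaf above 3.05 rad), for 0.2 s.
3. the page keeper is swung back over the right-hand page (value of joint keeper below 0.5 rad), for 0.2 s.
At the end, for the whole second after the job is handed in: The leaf lies flat on the left-hand pile (within 5 degrees) and at rest, and the page keeper is back over the right-hand page (its arm within about 29 degrees of straight across, joint below 0.5 rad) and at rest; nothing round the book has been moved by more than 25 mm (value of joint leaf above 3.05 rad and value of joint keeper below 0.5 rad and velocity of joint leaf between -0.05 and 0.05 rad/s and velocity of joint keeper between -0.05 and 0.05 rad/s); the robot touches nothing.
It fails at once if the leaf was pinched: fingers pressed on its board side and its card side at once ((contact force between the fingers and leaf_board above 1.5 N or contact force between the fingers and tab_board above 1.5 N) and (contact force between the fingers and leaf_card above 1.5 N or contact force between the fingers and tab_label above 1.5 N)).
It fails at once if the keeper was pinched: fingers pressed on both sides of its upturned end at once (contact force between the fingers and keeper_right_pad above 1.5 N and contact force between the fingers and keeper_left_pad above 1.5 N).
It fails at once if the onion, garlic, espresso cup or teaspoon was picked up, carried or pushed by more than 25 mm (distance of any of onion, garlic, espresso_cup, teaspoon from where it was at the start of the episode above 0.025 m).
It also fails if it takes over 70 s, if anything falls off the work surface, if the arm or the gripper's body presses on something with over 40 N, if the wrist force passes 120 N, or if a joint passes its speed limit or range.

## Robot

A 6-joint arm with a two-finger parallel gripper is mounted at the origin on a cart in front of the work surface, level with it; the furniture and walls round the work are solid. World frame = base frame: x ahead of the robot, y to its left, z up, the work surface at z = 0. Lengths are in m, angles in rad, forces in N, time in s.
With the tool pointing down it reaches from about 0.3 to 0.775 m from the base axis. Payload 14.6 kg.
Tool frame: the origin (TCP) lies midway between the tips of the shut fingers; the grasp point (between the pads) lies 19 mm behind it (ctrl.pinch_z is the distance from the TCP to the grasp point, in m); z points along the fingers, y is the line along which they close (so a half turn about z gives the same grasp; the last joint's range is limited). The gripper opens to 94 mm and grips with 3 to 60 N. Pads are 16 mm wide; open, the fingers measure 119 mm over their backs; the gripper's body (75 mm by 177 mm) begins 78 mm behind the grasp point.
Start: joints at [-1.268, 0.3, 1.521, -0, 1.321, -0.067], TCP at [0.199, -0.513, 0.205] pointing down, gripper open.
Joint ranges: [-3.03, 3.03], [-0.79, 2.21], [0.23, 2.52], [-1.04, 4.18], [0, 3.07], [-2.55, 2.55]. Speed limits (rad/s): [2.22, 2.22, 2.57, 3.14, 3.14, 3.14].

## Interface

Orientations are given as [roll, pitch, yaw] about the fixed x, y, z axes, in that order (R = Rz(yaw) Ry(pitch) Rx(roll)).
In Python, from station import ctrl gives the robot as it stands.
- The arm moves only by the tool jog_arm, never from a script. Its argument "motion" is a list of rows, each a list of 7 numbers: the shift along the tool's x, y, z in m, then the turn, a rotation vector about the tool's x, y, z in rad, then the opening, from -1 (shut) to 1 (fully open). In form: [[tx, ty, tz, rx, ry, rz, gripper], ...]. A call has 1 to 5 rows; each row shifts and turns the commanded pose from where the row before left it, along the tool's axes as they then stand; what a row does not reach is not made up. A row lasts 1/10 s, in which the tool goes at most 50 mm and 8.59 degrees, less where a joint would pass 70% of its speed; a pose out of reach is approached as far as the arm can. A call is refused whole if a number of a shift passes 0.05 or a number of a turn 0.15, either way. A call with a gripper value outside its range is refused whole. The fingers move at their own pace and stop on an object; "squeeze" is the grip in N (left out, the last holds). Time passes only in rows, so rows that do not move let the fingers close. It gives the time, the measured TCP pose, the force, the opening and the grip force at its end, in the units of the state.
- ctrl.get_obs(): the state, without advancing time (a new reading comes with each control period).
- ctrl.camera(name): name is "side" or "top"; returns the picture (480x640x3 uint8, red, green, blue); there is no depth.
- ctrl.camera_model(name): a dict with "intrinsics" (3x3 intrinsics, pixels), "rvec" (rotation vector, rad) and "tvec" (3), from world to camera coordinates, as OpenCV has them. Camera axes: x right, y down, z forward; pixel columns grow to the right and rows downward; lengths in m; the calibration is good to about 2 mm. A picture is of the moment at which its call begins. camera_model takes no time and is no camera call.
- ctrl.hand_in(): hands the job in; it is judged then, once.
The state is a dict: "time_s": time; "qpos": joint angles; "joint_vel": joint speeds; "tau": joint torques, N m; "ee_pos": TCP position; "eef_rot": TCP orientation; "force": force on the tool from outside, world axes, zero at the start; "moment": the same for the moment, N m; "grip_width": finger opening in m; "grip_force": force on a finger pad.
Only numpy, scipy, OpenCV 4.12 (cv2) and the standard library are available. Lean on these libraries where they do the work, as an engineer would, in place of code of your own. Each camera call takes 0.05 s, during which the arm holds its last target. There are 200 camera calls.

## Working session

There is one attempt and no reset: what is moved stays moved. The work goes in short steps, Python scripts to look and compute and a tool call to move; the robot and the scene stay as the last step left them, time stands still between calls to the robot, and variables do not carry over. Pictures are saved under pics/ and viewed, at most 10 in all, crops included, and the job is handed in when it is done.

Besides the shell and the picture viewer there is one more tool, called after ">>>" in YAML: its name, and indented under it one key for each argument. jog_arm: Moves the arm, as the interface text tells. Its arguments: {"type":"object","properties":{"motion":{"type":"array"},"squeeze":{"type":"number"}},"required":["motion"]}

```bash
mkdir -p pics; ls
python3 - <<'E'
from station import ctrl
import cv2
for n in ("top","side"):
    cv2.imwrite(f"pics/{n}0.png",cv2.cvtColor(ctrl.camera(n),cv2.COLOR_RGB2BGR))
    m=ctrl.camera_model(n); print(n,m)
print(ctrl.get_obs())
E
```

```text
pics
top {'intrinsics': array([[477.48402781,   0.        , 321.38795591],
       [  0.        , 477.48402781, 240.00278433],
       [  0.        ,   0.        ,   1.        ]]), 'rvec': array([ 2.17097076, -2.1082829 ,  0.17407555]), 'tvec': array([0.03626843, 0.59463436, 0.82821878])}
side {'intrinsics': array([[433.69217848,   0.        , 323.24117875],
       [  0.        , 433.69217848, 238.44791059],
       [  0.        ,   0.        ,   1.        ]]), 'rvec': array([ 2.49259266, -0.41124175,  0.11919249]), 'tvec': array([-0.53367426,  0.23321358,  0.77903466])}
{'time_s': 0.1, 'qpos': array([-1.26762350e+00,  3.00398763e-01,  1.52151052e+00,  2.65281219e-06,
        1.32071333e+00, -6.66037576e-02]), 'joint_vel': array([-0.00062429, -0.00210568, -0.00163524, -0.00050745, -0.00075073,
       -0.0015635 ]), 'tau': array([ 1.34171146e-04, -5.32644832e+01, -3.53286231e+01,  7.09198276e-02,
        2.34908215e-02, -4.30771058e-05]), 'ee_pos': array([ 0.19869933, -0.5126004 ,  0.20495586]), 'eef_rot': array([-3.14056514e+00, -7.11128411e-05,  3.69775887e-01]), 'force': array([-0.84134344,  0.11577733,  0.14735124]), 'moment': array([-0.03794504, -0.0103864 ,  0.00076321]), 'grip_force': 0.0, 'grip_width': 0.09384538622860665}
```

View pics/top0.png

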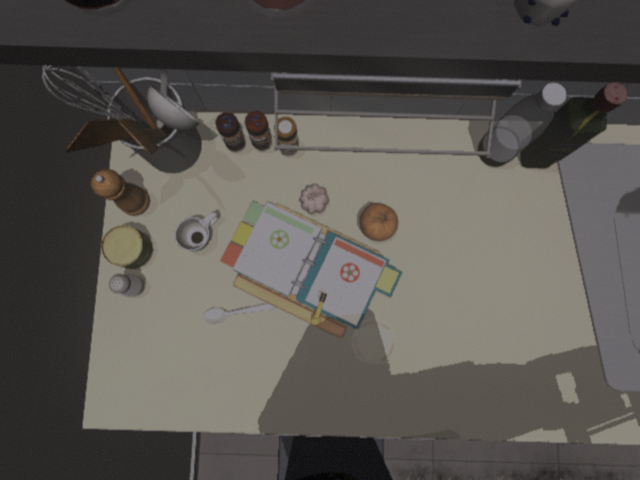

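View pics/side0.png

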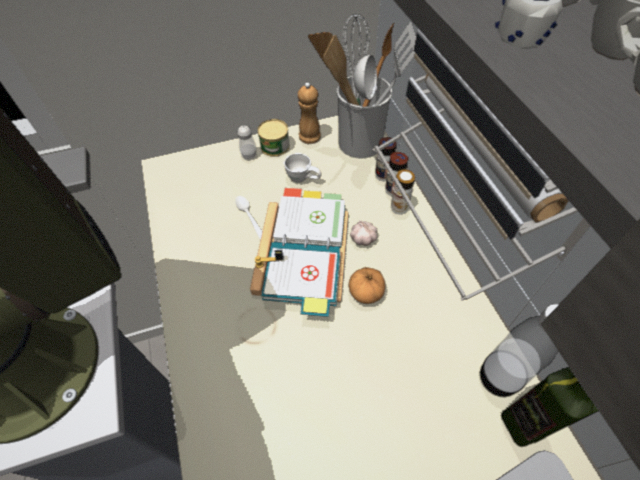

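```bash
cat > h.py <<'E'
import numpy as np, cv2
def cam(m):
    R=cv2.Rodrigues(np.array(m["rvec"]))[0]; return np.array(m["intrinsics"]),R,np.array(m["tvec"])
def ray(m,u,v,z):
    K,R,t=cam(m); d=R.T@np.linalg.solve(K,[u,v,1.]); c=-R.T@t
    return c+d*(z-c[2])/d[2]
def proj(m,p):
    K,R,t=cam(m); q=K@(R@np.asarray(p,float)+t); return q[:2]/q[2]
E
python3 - <<'E'
from station import ctrl
from h import *
T=cv2.imread("pics/top0.png");S=cv2.imread("pics/side0.png")
a=cv2.resize(T[195:345,210:410],(800,600),interpolation=cv2.INTER_CUBIC)
b=cv2.resize(S[175:325,220:420],(800,600),interpolation=cv2.INTER_CUBIC)
cv2.imwrite("pics/tc.png",a);cv2.imwrite("pics/sc.png",b)
for n,I in(("top",T),("side",S)):
    m=ctrl.camera_model(n);h=cv2.cvtColor(I,cv2.COLOR_BGR2HSV)
    for nm,lo,hi in(("teal",(85,90,40),(105,255,255)),("yellow",(22,130,90),(32,255,255)),("black",(0,0,0),(179,255,45))):
        k=cv2.inRange(h,lo,hi)
        x0,y0=(290,230) if n=="top" else (245,240)
        z=np.zeros_like(k);z[y0:y0+105,x0:x0+115]=k[y0:y0+105,x0:x0+115]
        cs=[c for c in cv2.findContours(z,0,1)[0] if cv2.contourArea(c)>8]
        for c in cs:
            r=cv2.minAreaRect(c); M=cv2.moments(c); u=M["m10"]/M["m00"],M["m01"]/M["m00"]
            zz={"teal":.0425,"yellow":.0425,"black":.075}[nm]
            print(n,nm,cv2.contourArea(c),np.round(u,1),np.round(ray(m,*u,zz),4),[np.round(q).tolist() for q in cv2.boxPoints(r)])
E
```

```text
top teal 364.5 [315.1 267.8] [0.5423 0.0636 0.0425] [[296.0, 299.0], [325.0, 230.0], [335.0, 235.0], [307.0, 303.0]]
side teal 48.0 [286.9 297.2] [ 0.4797 -0.0362  0.0425] [[261.0, 295.0], [264.0, 284.0], [306.0, 298.0], [302.0, 309.0]]
side teal 343.0 [309.7 258.4] [0.546  0.0321 0.0425] [[265.0, 311.0], [270.0, 241.0], [340.0, 247.0], [334.0, 316.0]]
side black 23.0 [278.8 256.2] [0.4865 0.0356 0.075 ] [[276.0, 254.0], [282.0, 254.0], [282.0, 259.0], [276.0, 259.0]]
```

View pics/tc.png

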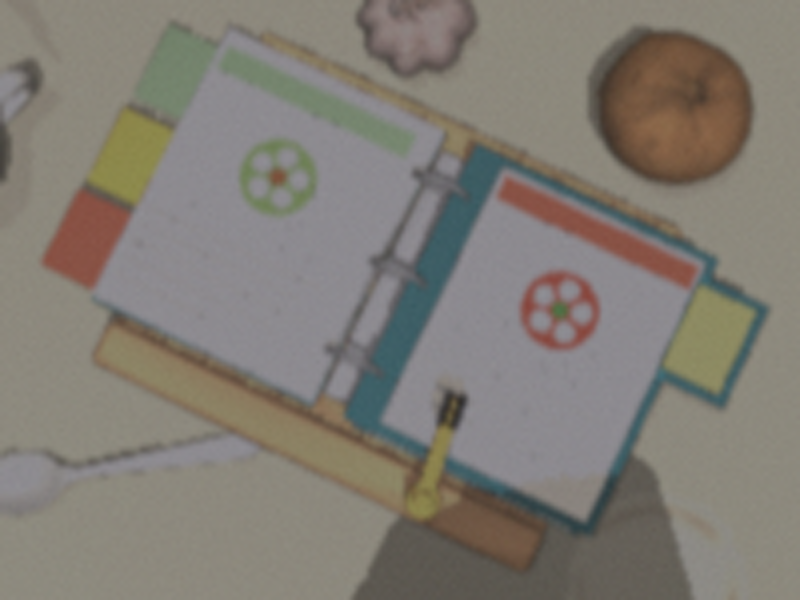

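View pics/sc.png

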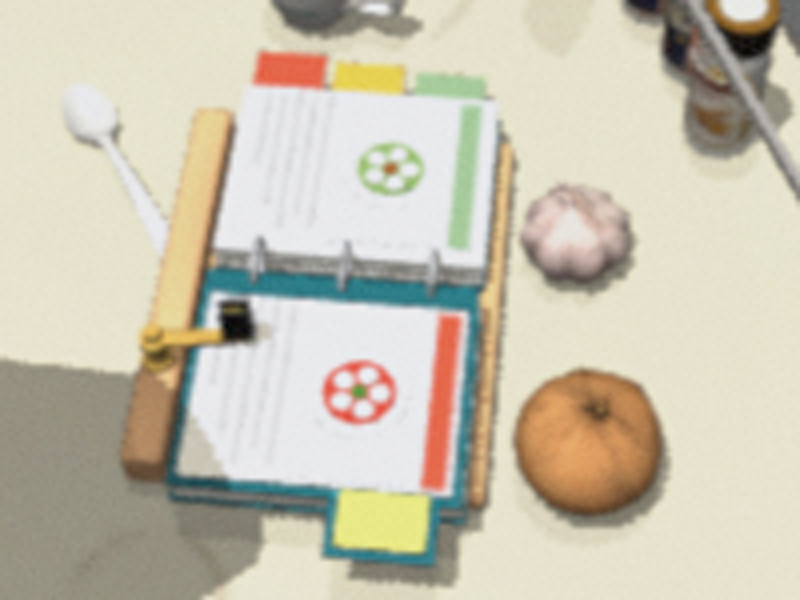

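```bash
cat >> h.py <<'E'
def bk(x,p):
    c,s=np.cos(x[2]),np.sin(x[2]); p=np.asarray(p,float)
    return np.array([x[0]+c*p[0]-s*p[1],x[1]+s*p[0]+c*p[1],p[2]])
E
python3 - <<'E'
from station import ctrl
from h import *
from scipy.optimize import least_squares
P={"lf":(.07,-.13,.042),"ln":(-.07,-.13,.042),"tf":(.06,-.16,.0425),"tn":(.008,-.16,.0425),"post":(-.088,-.055,.057),"lfn":None}
obs=[("top","lf",716,262),("top","ln",588,532),("top","tf",768,305),("top","tn",722,408),("top","post",423,498),
("side","tn",326,556),("side","tf",434,562),("side","ln",172,488),("side","post",152,335)]
m={n:ctrl.camera_model(n) for n in("top","side")}
off={"top":(210,195),"side":(220,175)}
px=lambda n,u,v:np.array([u/4+off[n][0],v/4+off[n][1]])
for n,k,u,v in obs: print(n,k,np.round(ray(m[n],*px(n,u,v),P[k][2]),4))
f=lambda x:np.concatenate([proj(m[n],bk(x,P[k]))-px(n,u,v) for n,k,u,v in obs])
r=least_squares(f,[.55,.06,-.4]);print(r.x,np.round(r.fun.reshape(-1,2),1).tolist())
x=r.x
E1=np.array([ray(m["top"],*px("top",456,392),.075),ray(m["side"],*px("side",236,303),.075)])
c,s=np.cos(x[2]),np.sin(x[2])
for e in E1: d=e[:2]-x[:2]; q=np.array([c*d[0]+s*d[1],-s*d[0]+c*d[1]]); print("end in book",q,np.arctan2(q[1]+.055,q[0]+.088),np.hypot(q[1]+.055,q[0]+.088))
for n,p in dict(hinge=(0,0,.041),post=(-.088,-.055,.047),tab=(.034,-.15,.0395)).items(): print(n,np.round(bk(x,p),4))
print("ring chk",[np.round(np.array([proj(m["top"],bk(x,(a,0,.056)))-[210,195]])*4) for a in(-.045,0,.045)])
for n,k,u,v,z in(("onion","side",588,440,.035),("garlic","side",578,235,.03)): print(n,ray(m[k],*px(k,u,v),z))
E
```

```text
top lf [ 0.5598 -0.0714  0.042 ]
top ln [ 0.4364 -0.0148  0.042 ]
top tf [ 0.5407 -0.0952  0.0425]
top tn [ 0.4933 -0.0744  0.0425]
top post [0.4493 0.0595 0.057 ]
side tn [ 0.4955 -0.0779  0.0425]
side tf [ 0.5411 -0.0965  0.0425]
side ln [ 0.4375 -0.0211  0.042 ]
side post [0.4482 0.0548 0.057 ]
[ 0.55130541  0.07395656 -0.41420509] [[1.0, -1.7], [1.2, 0.9], [0.8, -0.6], [0.7, -0.5], [0.3, 0.4], [-1.0, -0.8], [0.4, -0.1], [-1.9, -1.5], [-0.3, -1.8]]
end in book [-0.04006827 -0.04767742] 0.15159888619119333 0.04848784372282339
end in book [-0.04527374 -0.04886782] 0.14254903186772058 0.04316406583532707
hinge [0.5513 0.074  0.041 ]
post [0.4486 0.059  0.047 ]
tab [ 0.5221 -0.077   0.0395]
ring chk [array([[354., 358.]]), array([[398., 268.]]), array([[441., 179.]])]
onion [ 0.6328499  -0.05667338  0.035     ]
garlic [0.67509356 0.06131473 0.03      ]
```

```bash
cat >> h.py <<'E'
from scipy.spatial.transform import Rotation as Ro
B=np.array([.5513,.0740,-.4142])
def pose(p,yaw,tilt=0):  # book-frame point (m) ; tool yaw in book frame; tilt about tool y
    return bk(B,p),Ro.from_euler('xyz',[np.pi,0,yaw+B[2]])*Ro.from_rotvec([0,tilt,0])
def cur(o): return np.array(o["ee_pos"]),Ro.from_euler('xyz',o["eef_rot"])
def plan(start,ways,step=.045,rot=.13,g=-1):
    p,R=start; out=[]
    for q,Q in ways:
        n=int(max(1,np.ceil(np.linalg.norm(q-p)/step),np.ceil((R.inv()*Q).magnitude()/rot)))
        for i in range(n):
            t=np.round(R.inv().apply((q-p)/(n-i)),3); r=np.round((R.inv()*Q).as_rotvec()/(n-i),3)
            out.append([*t.tolist(),*r.tolist(),g]); p=p+R.apply(t); R=R*Ro.from_rotvec(r)
        out[-1].append("<-")
    for i,r in enumerate(out): print(i,r)
E
python3 - <<'E'
from station import ctrl
from h import *
plan(cur(ctrl.get_obs()),[pose((-.0425,-.0765,.12),.15),pose((-.0425,-.0765,.059),.15)])
E
```

```text
0 [0.033, -0.028, 0.006, -0.0, 0.0, 0.045, -1]
1 [0.031, -0.03, 0.006, -0.0, 0.0, 0.045, -1]
2 [0.03, -0.031, 0.006, -0.0, 0.0, 0.045, -1]
3 [0.029, -0.032, 0.006, -0.0, 0.0, 0.045, -1]
4 [0.027, -0.034, 0.006, -0.0, 0.0, 0.045, -1]
5 [0.025, -0.035, 0.006, -0.0, 0.0, 0.045, -1]
6 [0.024, -0.036, 0.006, -0.0, 0.0, 0.045, -1]
7 [0.022, -0.037, 0.006, -0.0, 0.0, 0.046, -1]
8 [0.021, -0.038, 0.006, -0.0, 0.0, 0.045, -1]
9 [0.019, -0.039, 0.006, -0.0, 0.0, 0.046, -1]
10 [0.017, -0.039, 0.006, -0.0, 0.0, 0.045, -1]
11 [0.015, -0.04, 0.006, -0.0, 0.0, 0.046, -1]
12 [0.013, -0.041, 0.007, -0.0, 0.0, 0.045, -1]
13 [0.012, -0.042, 0.006, -0.001, 0.001, 0.046, -1, '<-']
14 [-0.0, 0.0, 0.031, 0.0, -0.0, -0.0, -1]
15 [-0.0, 0.0, 0.03, 0.0, -0.0, -0.0, -1, '<-']
```

>>> jog_arm:
  motion:
    - [0.033, -0.028, 0.006, 0, 0, 0.045, -1]
    - [0.031, -0.03, 0.006, 0, 0, 0.045, -1]
    - [0.03, -0.031, 0.006, 0, 0, 0.045, -1]
    - [0.029, -0.032, 0.006, 0, 0, 0.045, -1]
    - [0.027, -0.034, 0.006, 0, 0, 0.045, -1]
  squeeze: 5

```text
time_s: 0.6
ee_pos: [0.3007, -0.3204, 0.1751]
eef_rot: [-3.141, 0.0, 0.143]
force: [1.0, -0.2, -0.3]
grip_width: 0.0576
grip_force: 0.0
```

>>> jog_arm:
  motion:
    - [0.025, -0.035, 0.006, 0, 0, 0.045, -1]
    - [0.024, -0.036, 0.006, 0, 0, 0.045, -1]
    - [0.022, -0.037, 0.006, 0, 0, 0.046, -1]
    - [0.021, -0.038, 0.006, 0, 0, 0.045, -1]
    - [0.019, -0.039, 0.006, 0, 0, 0.046, -1]

```text
time_s: 1.1
ee_pos: [0.4018, -0.1292, 0.1452]
eef_rot: [-3.142, -0.0, -0.084]
force: [0.9, -1.1, 0.2]
grip_width: 0.0175
grip_force: 0.0
```

>>> jog_arm:
  motion:
    - [0.017, -0.039, 0.006, 0, 0, 0.045, -1]
    - [0.015, -0.04, 0.006, 0, 0, 0.046, -1]
    - [0.013, -0.041, 0.007, 0, 0, 0.045, -1]
    - [0.012, -0.042, 0.006, 0, 0, 0.046, -1]
    - [0, 0, 0, 0, 0, 0, -1]

```text
time_s: 1.6
ee_pos: [0.4829, 0.0243, 0.1194]
eef_rot: [-3.141, 0.001, -0.262]
force: [-0.2, -0.1, 0.1]
grip_width: 0.0006
grip_force: 0.0
```

Run:
```python
from station import ctrl
from h import *
o=ctrl.get_obs();print(o["qpos"],o["ee_pos"],o["eef_rot"],o["grip_width"],o["time_s"])
W=[pose((-.0425,-.0765,.059),.15)]
for a in np.arange(.15,1.56,.1):   # finger centre on right of end face
    d=.0175; W.append(pose((-.088+.042*np.cos(a)+d*np.sin(a),-.055+.042*np.sin(a)-d*np.cos(a),.059),a))
plan(cur(o),W,.03)
```

```text
[-2.56717238e-02  2.47947237e-01  1.80142894e+00  5.07736246e-04
  1.09345667e+00  1.80672029e+00] [0.48294101 0.0243335  0.1194053 ] [-3.14144434e+00  1.31123610e-03 -2.61829131e-01] 0.0005881768274689401 1.6
0 [-0.0, 0.001, 0.02, -0.0, 0.0, 0.001, -1]
1 [-0.0, 0.001, 0.02, -0.0, 0.001, 0.001, -1]
2 [-0.0, 0.002, 0.02, -0.0, 0.0, 0.0, -1, '<-']
3 [-0.0, -0.011, 0.0, -0.0, 0.0, 0.0, -1, '<-']
4 [0.001, -0.004, 0.0, -0.0, 0.0, -0.1, -1, '<-']
5 [0.002, -0.005, 0.0, -0.0, 0.0, -0.1, -1, '<-']
6 [0.001, -0.004, 0.0, -0.0, 0.0, -0.1, -1, '<-']
7 [0.002, -0.004, 0.0, -0.0, 0.0, -0.1, -1, '<-']
8 [0.002, -0.004, 0.0, -0.0, 0.0, -0.1, -1, '<-']
9 [0.001, -0.005, 0.0, -0.0, 0.0, -0.1, -1, '<-']
10 [0.002, -0.004, 0.0, -0.0, 0.0, -0.1, -1, '<-']
11 [0.001, -0.004, 0.0, -0.0, 0.0, -0.1, -1, '<-']
12 [0.002, -0.005, 0.0, -0.0, 0.0, -0.1, -1, '<-']
13 [0.001, -0.004, 0.0, -0.0, 0.0, -0.1, -1, '<-']
14 [0.002, -0.004, 0.0, -0.0, 0.0, -0.1, -1, '<-']
15 [0.001, -0.004, 0.0, -0.0, -0.0, -0.1, -1, '<-']
16 [0.002, -0.005, 0.0, -0.0, -0.0, -0.1, -1, '<-']
17 [0.001, -0.004, 0.0, -0.0, -0.0, -0.1, -1, '<-']
```

>>> jog_arm:
  motion:
    - [0, 0.001, 0.02, 0, 0, 0, -1]
    - [0, 0.001, 0.02, 0, 0, 0, -1]
    - [0, 0.002, 0.02, 0, 0, 0, -1]
    - [0, -0.006, 0, 0, 0, 0, -1]
    - [0, -0.005, 0, 0, 0, 0, -1]

```text
time_s: 2.1
ee_pos: [0.4841, 0.0276, 0.0609]
eef_rot: [3.142, 0.0, -0.265]
force: [0.0, 0.2, 0.1]
grip_width: 0.0007
grip_force: 0.0
```

>>> jog_arm:
  motion:
    - [0.001, -0.004, 0, 0, 0, -0.1, -1]
    - [0.002, -0.005, 0, 0, 0, -0.1, -1]
    - [0.001, -0.004, 0, 0, 0, -0.1, -1]
    - [0.002, -0.004, 0, 0, 0, -0.1, -1]
    - [0.002, -0.004, 0, 0, 0, -0.1, -1]

```text
time_s: 2.6
ee_pos: [0.4941, 0.0485, 0.0619]
eef_rot: [3.141, -0.002, 0.24]
force: [0.0, 0.2, 0.9]
grip_width: 0.0005
grip_force: 0.2
```

>>> jog_arm:
  motion:
    - [0.001, -0.005, 0, 0, 0, -0.1, -1]
    - [0.002, -0.004, 0, 0, 0, -0.1, -1]
    - [0.001, -0.004, 0, 0, 0, -0.1, -1]
    - [0.002, -0.005, 0, 0, 0, -0.1, -1]
    - [0.001, -0.004, 0, 0, 0, -0.1, -1]

```text
time_s: 3.1
ee_pos: [0.4913, 0.0713, 0.062]
eef_rot: [3.14, -0.002, 0.74]
force: [1.7, -0.1, -0.6]
grip_width: 0.0007
grip_force: 0.3
```

>>> jog_arm:
  motion:
    - [0.002, -0.004, 0, 0, 0, -0.1, -1]
    - [0.001, -0.004, 0, 0, 0, -0.1, -1]
    - [0.002, -0.005, 0, 0, 0, -0.1, -1]
    - [0.001, -0.004, 0, 0, 0, -0.05, -1]
    - [0, 0, 0, 0, 0, 0, -1]

```text
time_s: 3.6
ee_pos: [0.4816, 0.0865, 0.0617]
eef_rot: [3.14, -0.001, 1.087]
force: [0.4, 0.1, -0.5]
grip_width: 0.0002
grip_force: 0.0
```

Run:
```python
from station import ctrl
from h import *
o=ctrl.get_obs();print(o["qpos"],o["ee_pos"],o["eef_rot"],o["time_s"])
T=cv2.cvtColor(ctrl.camera("top"),cv2.COLOR_RGB2BGR);S=cv2.cvtColor(ctrl.camera("side"),cv2.COLOR_RGB2BGR)
a=np.hstack([cv2.resize(T[195:345,230:400],None,fx=2.3,fy=2.3),cv2.resize(S[175:325,230:400],None,fx=2.3,fy=2.3)])
cv2.imwrite("pics/k1.png",a)
c,s=np.cos(B[2]),np.sin(B[2]);d=o["ee_pos"][:2]-B[:2];print("book",c*d[0]+s*d[1],-s*d[0]+c*d[1],"yaw",o["eef_rot"][2]-B[2])
```

```text
[1.02918050e-01 3.43337523e-01 1.83282854e+00 2.12664175e-05
 9.63676140e-01 5.86367349e-01] [0.48163095 0.08654372 0.06171874] [ 3.14014428e+00 -9.83159780e-04  1.08733562e+00] 3.6
book -0.06882605054470749 -0.01655583744600583 yaw 1.5015356221063425
```

View pics/k1.png

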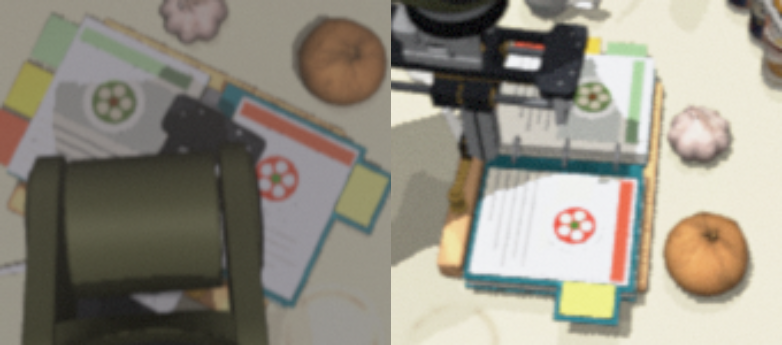

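Run:
```python
from station import ctrl
from h import *
y=np.pi/2
plan(cur(ctrl.get_obs()),[pose((-.062,-.0166,.064),1.5),pose((-.062,-.0166,.12),1.5),pose((.034,-.215,.17),y,.4),pose((.034,-.215,.10),y,.85)])
```

```text
0 [0.001, 0.007, -0.003, 0.001, -0.001, -0.001, -1, '<-']
1 [-0.0, -0.0, -0.028, 0.0, 0.0, -0.0, -1]
2 [-0.0, -0.0, -0.028, 0.0, 0.0, -0.0, -1, '<-']
3 [-0.032, 0.018, -0.008, 0.002, 0.067, -0.012, -1]
4 [-0.031, 0.018, -0.01, 0.002, 0.067, -0.012, -1]
5 [-0.031, 0.017, -0.013, 0.003, 0.067, -0.011, -1]
6 [-0.03, 0.017, -0.015, 0.002, 0.066, -0.012, -1]
7 [-0.03, 0.017, -0.017, 0.003, 0.067, -0.011, -1]
8 [-0.028, 0.017, -0.018, 0.002, 0.066, -0.012, -1, '<-']
9 [-0.007, -0.0, 0.016, 0.0, 0.113, 0.0, -1]
10 [-0.009, -0.0, 0.015, 0.0, 0.112, 0.0, -1]
11 [-0.01, -0.0, 0.014, 0.0, 0.113, 0.0, -1]
12 [-0.012, -0.0, 0.013, 0.0, 0.112, 0.0, -1, '<-']
```

>>> jog_arm:
  motion:
    - [0.001, 0.007, -0.003, 0, 0, 0, -1]
    - [0, 0, -0.028, 0, 0, 0, -1]
    - [0, 0, -0.028, 0, 0, 0, -1]
    - [-0.032, 0.018, -0.008, 0.002, 0.067, -0.012, -1]
    - [-0.031, 0.018, -0.01, 0.002, 0.067, -0.012, -1]

```text
time_s: 4.2
ee_pos: [0.4914, 0.0102, 0.1369]
eef_rot: [3.141, -0.137, 1.113]
force: [0.2, -0.5, -0.3]
grip_width: 0.0005
grip_force: 0.0
```

>>> jog_arm:
  motion:
    - [-0.031, 0.017, -0.013, 0.003, 0.067, -0.011, -1]
    - [-0.03, 0.017, -0.015, 0.002, 0.066, -0.012, -1]
    - [-0.03, 0.017, -0.017, 0.003, 0.067, -0.011, -1]
    - [-0.028, 0.017, -0.018, 0.002, 0.066, -0.012, -1]
    - [0, 0, 0, 0, 0, 0, -1]

```text
time_s: 4.7
ee_pos: [0.4963, -0.1418, 0.1697]
eef_rot: [3.14, -0.402, 1.152]
force: [0.5, 1.0, -0.3]
grip_width: 0.0002
grip_force: 0.0
```

>>> jog_arm:
  motion:
    - [-0.007, 0, 0.016, 0, 0.113, 0, -1]
    - [-0.009, 0, 0.015, 0, 0.112, 0, -1]
    - [-0.01, 0, 0.014, 0, 0.113, 0, -1]
    - [-0.012, 0, 0.013, 0, 0.112, 0, -1]
    - [0, 0, 0, 0, 0, 0, -1]

```text
time_s: 5.2
ee_pos: [0.4943, -0.1374, 0.0959]
eef_rot: [-3.131, -0.854, 1.147]
force: [0.2, 0.1, 1.0]
grip_width: 0.0005
grip_force: 0.0
```

```bash
cat >> h.py <<'E'
def inb(o):
    c,s=np.cos(B[2]),np.sin(B[2]);d=np.array(o["ee_pos"])[:2]-B[:2]
    return np.round([c*d[0]+s*d[1],-s*d[0]+c*d[1],o["ee_pos"][2]],4),np.round((Ro.from_euler('z',-B[2])*cur(o)[1]).as_matrix()[:,2],3)
E
python3 - <<'E'
from station import ctrl
from h import *
o=ctrl.get_obs();print(o["qpos"],inb(o),o["time_s"])
T=cv2.cvtColor(ctrl.camera("top"),cv2.COLOR_RGB2BGR);S=cv2.cvtColor(ctrl.camera("side"),cv2.COLOR_RGB2BGR)
a=np.hstack([cv2.resize(T[195:375,230:400],None,fx=2.3,fy=2.3),cv2.resize(S[175:355,230:400],None,fx=2.3,fy=2.3)])
cv2.imwrite("pics/k2.png",a)
y=np.pi/2
plan(cur(o),[pose((.034,-.21,.018),y,.85),pose((.034,-.15,.018),y,.85)],.03)
E
```

```text
[-0.73574458  0.50841064  1.75753158  0.82555711  1.33288116 -0.71543316] (array([ 0.0329, -0.2165,  0.0959]), array([-0.003,  0.754, -0.657])) 5.2
0 [-0.018, 0.001, 0.019, -0.001, -0.001, -0.002, -1]
1 [-0.018, 0.0, 0.019, -0.001, -0.001, -0.002, -1]
2 [-0.018, 0.0, 0.018, -0.001, -0.002, -0.003, -1, '<-']
3 [0.02, 0.0, 0.023, -0.0, 0.0, 0.0, -1]
4 [0.019, 0.0, 0.022, -0.0, 0.0, 0.0, -1, '<-']
```

View pics/k2.png

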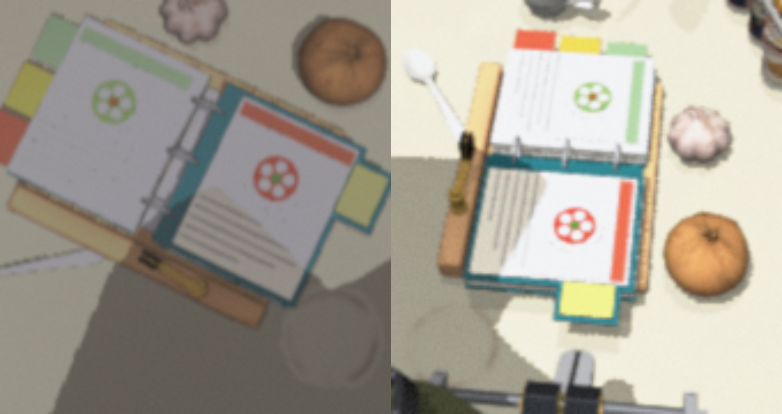

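>>> jog_arm:
  motion:
    - [-0.018, 0.001, 0.019, -0.001, -0.001, -0.002, -1]
    - [-0.018, 0, 0.019, -0.001, -0.001, -0.002, -1]
    - [-0.018, 0, 0.018, -0.001, -0.002, -0.003, -1]
    - [0, 0, 0, 0, 0, 0, -1]

```text
time_s: 5.7
ee_pos: [0.4994, -0.131, 0.021]
eef_rot: [3.133, -0.844, 1.168]
force: [0.7, 0.4, 0.0]
grip_width: 0.0007
grip_force: 0.0
```

Run:
```python
from station import ctrl
from h import *
o=ctrl.get_obs();print(inb(o),o["force"],o["time_s"])
y=np.pi/2
W=[pose((.034,-.15,.018),y,.85)]
for f in np.arange(-.152+.1,2.05,.1): W.append(pose((.034,-.152*np.cos(f),.041+.152*np.sin(f)),y,.85))
plan(cur(o),W,.03)
```

```text
(array([ 0.035 , -0.2085,  0.021 ]), array([ 0.001,  0.747, -0.664])) [0.67311972 0.40660723 0.03238889] 5.7
0 [0.018, -0.0, 0.023, 0.0, 0.003, 0.004, -1]
1 [0.019, -0.001, 0.023, 0.001, 0.003, 0.003, -1, '<-']
2 [0.01, 0.0, -0.011, -0.0, -0.0, 0.0, -1, '<-']
3 [0.011, 0.0, -0.011, -0.0, -0.0, 0.0, -1, '<-']
4 [0.012, 0.0, -0.008, -0.0, -0.0, 0.0, -1, '<-']
5 [0.014, 0.0, -0.008, -0.0, -0.0, 0.0, -1, '<-']
6 [0.013, 0.0, -0.006, -0.0, -0.0, 0.0, -1, '<-']
7 [0.015, 0.0, -0.005, -0.0, -0.0, 0.0, -1, '<-']
8 [0.015, 0.0, -0.003, -0.0, -0.0, 0.0, -1, '<-']
9 [0.015, 0.0, -0.002, -0.0, -0.0, 0.0, -1, '<-']
10 [0.015, 0.0, -0.001, -0.0, -0.0, 0.0, -1, '<-']
11 [0.015, 0.0, 0.002, -0.0, -0.0, 0.0, -1, '<-']
12 [0.015, 0.0, 0.002, -0.0, -0.0, 0.0, -1, '<-']
13 [0.015, 0.0, 0.004, -0.0, -0.0, 0.0, -1, '<-']
14 [0.014, 0.0, 0.006, -0.0, -0.0, 0.0, -1, '<-']
15 [0.013, 0.0, 0.007, -0.0, -0.0, 0.0, -1, '<-']
16 [0.013, 0.0, 0.008, -0.0, -0.0, 0.0, -1, '<-']
17 [0.012, 0.0, 0.01, -0.0, -0.0, 0.0, -1, '<-']
18 [0.011, 0.0, 0.01, -0.0, -0.0, 0.0, -1, '<-']
19 [0.009, 0.0, 0.012, -0.0, -0.0, 0.0, -1, '<-']
20 [0.009, 0.0, 0.013, -0.0, -0.0, 0.0, -1, '<-']
21 [0.007, 0.0, 0.013, -0.0, -0.0, 0.0, -1, '<-']
22 [0.006, 0.0, 0.014, -0.0, -0.0, 0.0, -1, '<-']
23 [0.004, 0.0, 0.015, -0.0, -0.0, 0.0, -1, '<-']
```

>>> jog_arm:
  motion:
    - [0.012, 0, 0.015, 0, 0.002, 0.003, -1]
    - [0.013, 0, 0.015, 0, 0.002, 0.003, -1]
    - [0.012, -0.001, 0.016, 0, 0.002, 0.002, -1]
    - [0, 0, 0, 0, 0, 0, -1]

```text
time_s: 6.1
ee_pos: [0.5232, -0.0762, 0.021]
eef_rot: [3.136, -0.851, 1.161]
force: [-0.9, 0.7, -0.5]
grip_width: 0.0006
grip_force: 0.2
```

Run:
```python
from station import ctrl
from h import *
o=ctrl.get_obs();print(inb(o),o["force"],o["time_s"])
S=cv2.cvtColor(ctrl.camera("side"),cv2.COLOR_RGB2BGR)
cv2.imwrite("pics/k3.png",cv2.resize(S[175:375,230:400],None,fx=3,fy=3))
```

```text
(array([ 0.0348, -0.1488,  0.021 ]), array([ 0.002,  0.752, -0.659])) [-0.94826114  0.73949223 -0.50800573] 6.1
```

View pics/k3.png

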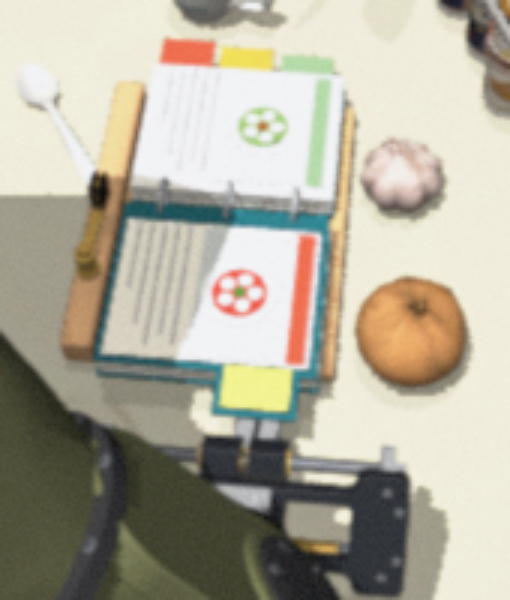

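Fingertips are under the tab (about 258,425 in the crop), with the keeper clear of the leaf along the rail. Lifting.

>>> jog_arm:
  motion:
    - [0.01, 0, -0.011, 0, 0, 0, -1]
    - [0.011, 0, -0.011, 0, 0, 0, -1]
    - [0.012, 0, -0.008, 0, 0, 0, -1]
    - [0.014, 0, -0.008, 0, 0, 0, -1]
    - [0.013, 0, -0.006, 0, 0, 0, -1]

```text
time_s: 6.65
ee_pos: [0.5248, -0.0723, 0.095]
eef_rot: [3.137, -0.852, 1.156]
force: [0.6, -0.7, -1.6]
grip_width: 0.0005
grip_force: 0.2
```

>>> jog_arm:
  motion:
    - [0.015, 0, -0.005, 0, 0, 0, -1]
    - [0.015, 0, -0.003, 0, 0, 0, -1]
    - [0.015, 0, -0.002, 0, 0, 0, -1]
    - [0.015, 0, -0.001, 0, 0, 0, -1]
    - [0.015, 0, 0.002, 0, 0, 0, -1]

```text
time_s: 7.15
ee_pos: [0.5421, -0.0323, 0.1567]
eef_rot: [3.138, -0.852, 1.156]
force: [0.0, -2.1, -0.1]
grip_width: 0.0003
grip_force: 0.2
```

Run:
```python
from station import ctrl
from h import *
o=ctrl.get_obs();print(inb(o),o["force"],o["qpos"],o["time_s"])
S=cv2.cvtColor(ctrl.camera("side"),cv2.COLOR_RGB2BGR)
cv2.imwrite("pics/k4.png",cv2.resize(S[155:375,230:430],None,fx=2.5,fy=2.5))
```

```text
(array([ 0.0344, -0.101 ,  0.1567]), array([ 0.004,  0.753, -0.658])) [ 0.03939473 -2.14958941 -0.07855319] [-0.51594382  0.3772964   1.77700679  0.90400343  1.2640304  -0.51567478] 7.15
```

View pics/k4.png

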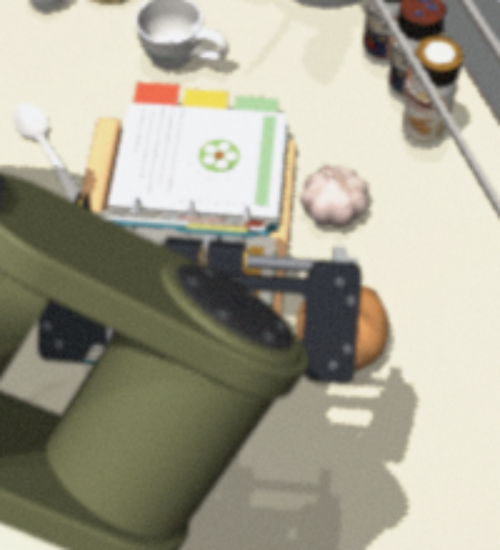

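The leaf is rising on the fingertips (its edge and tab show at about 200,225). Continuing the arc.

>>> jog_arm:
  motion:
    - [0.015, 0, 0.002, 0, 0, 0, -1]
    - [0.015, 0, 0.004, 0, 0, 0, -1]
    - [0.014, 0, 0.006, 0, 0, 0, -1]
    - [0.013, 0, 0.007, 0, 0, 0, -1]
    - [0.013, 0, 0.008, 0, 0, 0, -1]

```text
time_s: 7.7
ee_pos: [0.5691, 0.0293, 0.1906]
eef_rot: [3.14, -0.852, 1.156]
force: [1.6, -0.2, -1.2]
grip_width: 0.0007
grip_force: 0.1
```

>>> jog_arm:
  motion:
    - [0.012, 0, 0.01, 0, 0, 0, -1]
    - [0.011, 0, 0.01, 0, 0, 0, -1]
    - [0.009, 0, 0.012, 0, 0, 0, -1]
    - [0.009, 0, 0.013, 0, 0, 0, -1]
    - [0.007, 0, 0.013, 0, 0, 0, -1]

```text
time_s: 8.2
ee_pos: [0.5996, 0.0981, 0.188]
eef_rot: [3.14, -0.852, 1.156]
force: [0.2, 0.2, -0.2]
grip_width: 0.0007
grip_force: 0.0
```

>>> jog_arm:
  motion:
    - [0.006, 0, 0.014, 0, 0, 0, -1]
    - [0.004, 0, 0.015, 0, 0, 0, -1]
    - [0.002, 0, 0.015, 0, 0, 0, -1]
    - [0, 0, 0, 0, 0, 0, -1]
    - [0, 0, 0, 0, 0, 0, -1]

```text
time_s: 8.7
ee_pos: [0.6156, 0.1345, 0.1678]
eef_rot: [3.141, -0.852, 1.155]
force: [0.3, -0.6, 0.5]
grip_width: 0.0004
grip_force: 0.0
```

Run:
```python
from station import ctrl
from h import *
o=ctrl.get_obs();print(inb(o),o["force"],o["qpos"],o["time_s"])
S=cv2.cvtColor(ctrl.camera("side"),cv2.COLOR_RGB2BGR)
cv2.imwrite("pics/k5.png",cv2.resize(S[135:375,200:430],None,fx=2.4,fy=2.4))
y=np.pi/2
plan(cur(o),[pose((.034,-.06,.20),y,.45),pose((-.14,-.005,.13),1.45,0)])
```

```text
(array([0.0346, 0.0813, 0.1678]), array([ 0.002,  0.753, -0.659])) [ 0.34892587 -0.56290019  0.51742915] [-0.16509887  0.41353054  1.69296163  0.99754102  1.05012055 -0.28472856] 8.7
0 [-0.017, -0.0, -0.032, 0.0, -0.1, -0.0, -1]
1 [-0.02, -0.0, -0.03, 0.001, -0.101, -0.001, -1]
2 [-0.023, -0.0, -0.028, 0.0, -0.1, -0.0, -1]
3 [-0.027, -0.0, -0.025, 0.001, -0.101, -0.001, -1, '<-']
4 [0.004, -0.035, 0.017, -0.005, -0.09, 0.024, -1]
5 [0.005, -0.035, 0.017, -0.006, -0.09, 0.024, -1]
6 [0.005, -0.035, 0.016, -0.005, -0.09, 0.024, -1]
7 [0.006, -0.036, 0.016, -0.006, -0.09, 0.024, -1]
8 [0.006, -0.035, 0.015, -0.005, -0.089, 0.023, -1, '<-']
```

View pics/k5.png

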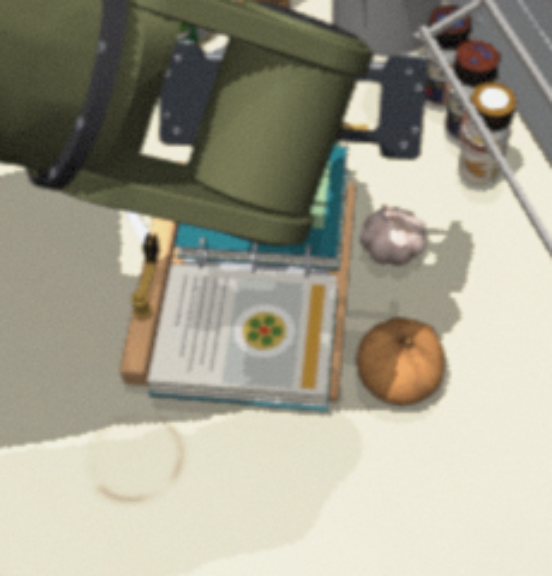

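The leaf has gone over: the new right-hand page lies open, and the teal board is on the left under the arm. Moving to the keeper's front side.

>>> jog_arm:
  motion:
    - [-0.017, 0, -0.032, 0, -0.1, 0, -1]
    - [-0.02, 0, -0.03, 0.001, -0.101, -0.001, -1]
    - [-0.023, 0, -0.028, 0, -0.1, 0, -1]
    - [-0.027, 0, -0.025, 0.001, -0.101, -0.001, -1]
    - [0.004, -0.035, 0.017, -0.005, -0.09, 0.024, -1]

```text
time_s: 9.25
ee_pos: [0.5327, 0.0233, 0.1895]
eef_rot: [3.139, -0.357, 1.126]
force: [1.4, 1.2, -0.5]
grip_width: 0.0008
grip_force: 0.0
```

>>> jog_arm:
  motion:
    - [0.005, -0.035, 0.017, -0.006, -0.09, 0.024, -1]
    - [0.005, -0.035, 0.016, -0.005, -0.09, 0.024, -1]
    - [0.006, -0.036, 0.016, -0.006, -0.09, 0.024, -1]
    - [0.006, -0.035, 0.015, -0.005, -0.089, 0.023, -1]
    - [0, 0, 0, 0, 0, 0, -1]

```text
time_s: 9.75
ee_pos: [0.419, 0.1277, 0.1292]
eef_rot: [-3.141, 0.003, 1.038]
force: [1.1, 0.4, 0.6]
grip_width: 0.0005
grip_force: 0.0
```

Run:
```python
from station import ctrl
from h import *
o=ctrl.get_obs();print(inb(o),o["force"],o["qpos"],o["time_s"])
S=cv2.cvtColor(ctrl.camera("side"),cv2.COLOR_RGB2BGR)
cv2.imwrite("pics/k6.png",cv2.resize(S[135:375,200:430],None,fx=2.4,fy=2.4))
W=[pose((-.13,-.013,.11),1.45),pose((-.13,-.013,.06),1.45)]
for a in np.arange(1.55,.14,-.1):
    d=.0175; W.append(pose((-.088+.042*np.cos(a)-d*np.sin(a),-.055+.042*np.sin(a)+d*np.cos(a),.06),a))
plan(cur(o),W,.03)
```

```text
(array([-0.1428, -0.0041,  0.1292]), array([-0.001, -0.003, -1.   ])) [1.0806916  0.38034857 0.62546976] [ 0.21339475  0.13779995  1.90941483 -0.00223808  1.09692441  0.74685188] 9.75
0 [-0.007, 0.014, 0.019, -0.001, 0.003, 0.003, -1, '<-']
1 [-0.0, -0.0, 0.025, 0.0, 0.0, -0.0, -1]
2 [-0.0, -0.0, 0.025, 0.0, 0.0, -0.0, -1, '<-']
3 [0.003, 0.025, 0.0, 0.0, 0.0, -0.1, -1, '<-']
4 [0.002, 0.004, 0.0, 0.0, 0.0, 0.1, -1, '<-']
5 [0.001, 0.004, 0.0, 0.0, 0.0, 0.1, -1, '<-']
6 [0.002, 0.005, 0.0, 0.001, 0.0, 0.1, -1, '<-']
7 [0.001, 0.004, 0.0, -0.0, 0.0, 0.1, -1, '<-']
8 [0.002, 0.004, 0.0, -0.0, 0.0, 0.1, -1, '<-']
9 [0.001, 0.005, 0.0, -0.0, 0.0, 0.1, -1, '<-']
10 [0.002, 0.004, 0.0, -0.0, 0.0, 0.1, -1, '<-']
11 [0.001, 0.004, 0.0, -0.0, 0.0, 0.1, -1, '<-']
12 [0.002, 0.004, 0.0, -0.0, 0.0, 0.1, -1, '<-']
13 [0.002, 0.005, 0.0, -0.0, 0.0, 0.1, -1, '<-']
14 [0.001, 0.004, 0.0, -0.0, 0.0, 0.1, -1, '<-']
15 [0.002, 0.004, 0.0, -0.0, 0.0, 0.1, -1, '<-']
16 [0.001, 0.004, 0.0, -0.0, 0.0, 0.1, -1, '<-']
17 [0.002, 0.005, 0.0, -0.0, 0.0, 0.1, -1, '<-']
```

View pics/k6.png

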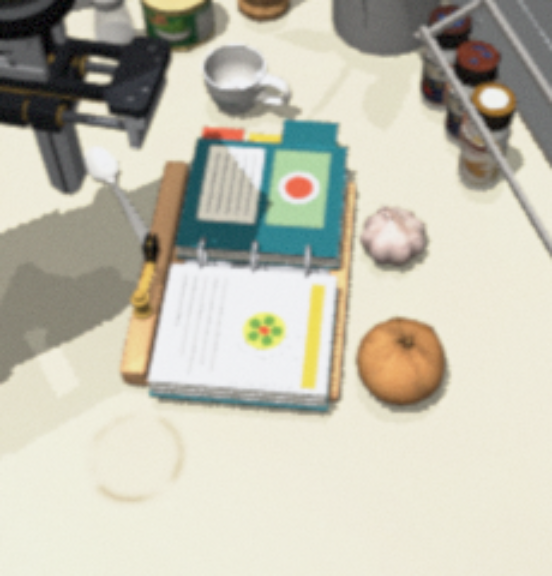

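The leaf lies flat on the left pile, teal back up (about 262,195), the keeper is still along the rail (end at 150,245), and nothing else has moved. Swinging the keeper back.

>>> jog_arm:
  motion:
    - [-0.007, 0.014, 0.019, 0, 0.003, 0.003, -1]
    - [0, 0, 0.025, 0, 0, 0, -1]
    - [0, 0, 0.025, 0, 0, 0, -1]
    - [0.002, 0.013, 0, 0, 0, -0.05, -1]
    - [0.001, 0.012, 0, 0, 0, -0.05, -1]

```text
time_s: 10.3
ee_pos: [0.4544, 0.1011, 0.061]
eef_rot: [3.141, -0.004, 1.133]
force: [-1.5, -0.2, -0.9]
grip_width: 0.0005
grip_force: 0.5
```

>>> jog_arm:
  motion:
    - [0.002, 0.004, 0, 0, 0, 0.1, -1]
    - [0.001, 0.004, 0, 0, 0, 0.1, -1]
    - [0.002, 0.005, 0, 0, 0, 0.1, -1]
    - [0.001, 0.004, 0, 0, 0, 0.1, -1]
    - [0.002, 0.004, 0, 0, 0, 0.1, -1]

```text
time_s: 10.8
ee_pos: [0.4758, 0.0951, 0.0616]
eef_rot: [-3.14, -0.005, 0.627]
force: [-1.3, -0.7, 0.9]
grip_width: 0.0005
grip_force: 0.3
```

>>> jog_arm:
  motion:
    - [0.001, 0.005, 0, 0, 0, 0.1, -1]
    - [0.002, 0.004, 0, 0, 0, 0.1, -1]
    - [0.001, 0.004, 0, 0, 0, 0.1, -1]
    - [0.002, 0.004, 0, 0, 0, 0.1, -1]
    - [0.002, 0.005, 0, 0, 0, 0.1, -1]

```text
time_s: 11.3
ee_pos: [0.4922, 0.0784, 0.0617]
eef_rot: [-3.138, -0.004, 0.127]
force: [-0.1, 1.7, 1.4]
grip_width: 0.0004
grip_force: 0.3
```

>>> jog_arm:
  motion:
    - [0.001, 0.004, 0, 0, 0, 0.1, -1]
    - [0.002, 0.004, 0, 0, 0, 0.1, -1]
    - [0.001, 0.004, 0, 0, 0, 0.1, -1]
    - [0.002, 0.005, 0, 0, 0, 0.08, -1]
    - [0, 0, 0, 0, 0, 0, -1]

```text
time_s: 11.8
ee_pos: [0.4976, 0.0611, 0.0616]
eef_rot: [-3.137, -0.003, -0.251]
force: [0.3, 0.1, -0.5]
grip_width: 0.0005
grip_force: 0.0
```

Run:
```python
from station import ctrl
from h import *
o=ctrl.get_obs();print(inb(o),o["eef_rot"][2]-B[2],o["force"],o["time_s"])
```

```text
(array([-0.044 , -0.0334,  0.0616]), array([ 0.002,  0.005, -1.   ])) 0.16325378102066856 [ 0.32436681  0.11869332 -0.4877816 ] 11.8
```

>>> jog_arm:
  motion:
    - [0, -0.007, 0, 0, 0, 0, -1]
    - [0, 0, -0.03, 0, 0, 0, -1]
    - [0, 0, -0.04, 0, 0, 0, -1]
    - [-0.04, 0, -0.04, 0, 0, 0, -1]
    - [-0.045, 0, 0, 0, 0, 0, -1]

```text
time_s: 12.3
ee_pos: [0.4219, 0.0894, 0.1702]
eef_rot: [-3.135, -0.008, -0.246]
force: [-0.3, 0.4, -0.8]
grip_width: 0.0007
grip_force: 0.0
```

>>> jog_arm:
  motion:
    - [-0.045, 0, 0, 0, 0, 0, -1]
    - [-0.03, 0, 0, 0, 0, 0, -1]
    - [0, 0, 0, 0, 0, 0, -1]
    - [0, 0, 0, 0, 0, 0, -1]
    - [0, 0, 0, 0, 0, 0, -1]

```text
time_s: 12.8
ee_pos: [0.3485, 0.1074, 0.1664]
eef_rot: [-3.138, -0.002, -0.247]
force: [1.0, 0.0, -0.2]
grip_width: 0.0003
grip_force: 0.0
```

Run:
```python
from station import ctrl
from h import *
o=ctrl.get_obs();print(inb(o),o["force"],o["time_s"])
I=ctrl.camera("side");m=ctrl.camera_model("side");S0=cv2.imread("pics/side0.png")
h=cv2.cvtColor(I,cv2.COLOR_RGB2HSV)
def blob(k,x0,x1,y0,y1):
    z=np.zeros_like(k);z[y0:y1,x0:x1]=k[y0:y1,x0:x1]
    n,_,st,c=cv2.connectedComponentsWithStats(z);i=1+np.argmax(st[1:,4]);return st[i],c[i]
st,c=blob(cv2.inRange(h,(0,0,0),(179,255,60)),255,330,230,300);print(st,c)
w=ray(m,*c,.063);d=w[:2]-B[:2];cs,sn=np.cos(B[2]),np.sin(B[2]);q=np.array([cs*d[0]+sn*d[1]+.088,-sn*d[0]+cs*d[1]+.055]);print("keeper",np.arctan2(q[1],q[0]),np.hypot(*q))
st,c=blob(cv2.inRange(h,(85,90,40),(105,255,255)),265,355,180,245);print("teal",st,c)
g=lambda A:cv2.cvtColor(A,cv2.COLOR_BGR2HSV)
for nm,lo,hi,r in(("onion",(8,120,60),(20,255,255),(345,390,260,310)),):
    for A in(g(S0),h): print(nm,blob(cv2.inRange(A,lo,hi),*r))
D=cv2.absdiff(cv2.cvtColor(S0,cv2.COLOR_BGR2RGB),I).max(2)
for nm,(a,b,c_,d_) in dict(garlic=(345,385,218,248),cup=(283,325,150,185),onion=(345,390,262,308),spoon=(232,262,192,236)).items(): print(nm,D[c_:d_,a:b].mean(),(D[c_:d_,a:b]>60).mean())
```

```text
(array([-0.1991, -0.051 ,  0.1664]), array([ 0.001,  0.004, -1.   ])) [ 1.03698094  0.02660758 -0.16688674] 12.8
[275 254   8   7  43] [278.48837209 257.04651163]
keeper -0.01450772471649363 0.041645877767062835
teal [ 274  185   70   57 1536] [312.64322917 218.25651042]
onion (array([349, 268,  36,  35, 977], dtype=int32), array([366.69600819, 285.11873081]))
onion (array([349, 268,  36,  35, 976], dtype=int32), array([366.75614754, 285.17418033]))
garlic 9.3775 0.0
cup 8.873469387755103 0.0
onion 9.084541062801932 0.0
spoon 43.57424242424243 0.4946969696969697
```

```bash
python3 -c "
from station import ctrl
print(ctrl.hand_in())"
```

```text
the job is handed in; nothing more can be done
None
```

I turned the ring book on by one leaf and handed the job in at about 13 s of robot time. The leaf lies flat on the left pile and the keeper is back over the right-hand page (about 0 rad). In the last picture the onion, garlic and cup were unmoved; the teaspoon's patch differed, probably from the arm's shadow, as it was in place one view earlier and never touched. The hand-in gave no verdict.

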